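# Centre the glass egg on its plinth

## Task

The egg-shaped glass paperweight has been knocked off centre on its little square plinth and stands near the edge. Centre it with light taps of the fingertips, gently enough that the wobbly egg never topples, until it stands upright in the middle of the plinth to within about half a centimetre. Do not pinch it, lift it or strike it hard, leave the plinth where it is and the other things on the table undisturbed, and take the hand away when it is done.

Things in the scene. Friction and masses are not known exactly. Their poses are not given: they have to be found in the camera images.
- paperweight: Upright green glass egg, 64 mm tall, about 0.24 kg, loose on the plinth. Round about its z axis (up): widest (radius 27 mm) 30 mm above the underside, where an upright finger touches it; flat foot of only 10 mm radius. Origin: centre of the underside. Pushed slowly it slides (friction 0.35 to 0.55), may drift a few mm sideways, rock a little and settle back short; a fast knock topples it.
- plinth: Small square block of grey concrete, 80 x 80 mm and 30 mm high, about 0.46 kg, loose on the marble, turned to any angle. Origin: centre of its underside, on the table; the centre of its top face is 30 mm above. z points up, x and y are square to its sides. At the start the egg stands 16 to 28 mm off its centre.
- coin_tin: Bystander: upright round red plastic coin tin with a ribbed twist cap, 69 mm across and 82 mm tall, about 150 mm from the plinth. Origin: centre of its underside.
- bell: Bystander: chrome bicycle bell, a dome 57 mm across and 46 mm high on a small clamp block, with a thumb lever that reaches 45 mm from its middle, about 150 mm from the plinth. Origin: centre of its underside.
- glasses: Bystander: folded reading glasses in brown tortoiseshell acetate lying lenses up, 136 mm long (their x axis), 44 mm wide and 22 mm high, about 160 mm from the plinth. Origin: middle of the underside.
- torch: Bystander: pocket torch in aluminium lying flat, 112 mm long (its x axis) and 26 mm thick, on the left side of the table. Origin: middle of the underside.
- key_dish: Bystander: round white ceramic dish with keys in it, 112 mm across and 30 mm high, on the right side of the table. Origin: centre of its underside.
- mail: Bystander: flat pile of envelopes, 125 x 230 mm and 18 mm high, on the right side of the table. Origin: middle of the underside.
Things that resemble listed ones, but are neither listed nor needed, are in the scene too. What is shaped like the plinth but green, red or yellow is not meant.

How it is judged:
By the outcome, as a careful person would: the job done as asked, in the order asked, and still so for the second after the job is handed in, with the robot touching nothing.
It also fails if it takes over 58 s, if anything falls off the work surface, if the arm or the gripper's body presses on something with over 40 N, if the wrist force passes 120 N, or if a joint passes its speed limit or range.

## Robot

A 6-joint arm with a two-finger parallel gripper is mounted at the origin on the work surface. World frame = base frame: x ahead of the robot, y to its left, z up, the work surface at z = 0. Lengths are in mm, angles in rad, forces in N, time in s.
With the tool pointing down it reaches from about 350 to 850 mm from the base axis. Payload 8.1 kg.
Tool frame: the origin (TCP) lies at the very end of the fingers, on their centre line; the grasp point (between the pads) lies 19 mm behind it (robot.grip_depth is the distance from the TCP to the grasp point, in mm); z points along the fingers, y is the direction in which the jaws open and shut (so a half turn about z gives the same grasp; the last joint's range is limited). The gripper opens to 85 mm and grips with 20 to 120 N. Pads are 22 mm wide; open, the fingers measure 114 mm over their backs; the gripper's body (76 mm by 85 mm) begins 54 mm behind the grasp point. The pads swing forward as they close: fully open they stand 13 mm farther back than shut.
Start: joints at [1.216, 0.13, 1.488, -0, 1.523, -0.085], TCP at [159.901, 578.305, 231.292] pointing down, gripper open.
Joint ranges: [-2.96, 2.96], [-0.89, 2.26], [0.02, 2.5], [-1.34, 4.48], [0, 2.73], [-2.66, 2.66]. Speed limits (rad/s): [2.39, 2.39, 2.79, 3.14, 3.14, 3.14].

## Interface

Orientations are given as a unit quaternion [w, x, y, z].
In Python, from station import robot gives the robot as it stands.
- The arm moves only by the tool play_rows, never from a script. Its arguments are lists of equal length, an entry for each row: "delta_pos": the shift along the tool's x, y, z in mm, a list of three; "twist": the turn, a rotation vector about the tool's x, y, z in rad, a list of three; "jaw": the closure in counts, from 0 (fully open) to 255 (shut). A call has exactly 8 rows; each row shifts and turns the pose as measured when the row begins, along the tool's axes as they then stand; what a row does not reach is not made up. A row lasts 1/12 s, in which the tool goes at most 41.7 mm and 7.16 degrees, less where a joint would pass 70% of its speed; a pose out of reach is approached as far as the arm can. A call with a gripper value outside its range is refused whole. The fingers move at their own pace and stop on an object; the grip force is fixed at half the most. Time passes only in rows, so rows that do not move let the fingers close, or fill a call up. It gives the time, the measured TCP pose, the force and the opening at its end, in the units of the state.
- robot.sense(): the state, without advancing time (a new reading comes with each control period).
- robot.capture(name): name is "scene" or "top" or "wrist"; returns a dict with "color" (420x560x3 uint8, red, green, blue), "fov_y" (degrees; the focal length in pixels is half the picture's height over the tangent of half this angle, whatever the lens; pixels are square), "cx", "cy" (the principal point, pixels), "k1" (the pictures are not rectified: a ray, as slopes to the right and down, at radius r is drawn at 1 + k1 r^2 times it, then the intrinsics apply), "eye" and "attitude" of the camera in the world; the wrist camera has in their place "mount" (4x4, takes a point from camera to tool coordinates, whose origin is the TCP and whose axes are the flange's). Camera axes: x right, y down, z forward; pixel columns grow to the right and rows downward; lengths in mm; the calibration is good to about 2 mm. A picture is of the moment at which its call begins: read the wrist's pose just before it. There is no depth.
- robot.finish_job(): hands the job in, once; it reports no verdict.
Trained networks look in the newest picture that a camera, given by its name, has taken for a name from the list of things; names that differ only in an ending like _2 or _b are one class to them, and where a whole thing is asked for, a point or a joint stands for the part that bears it (a point fixed in the world has none). Each returns a list of dicts, best first, with "conf" (0 to 1); they miss things now and then, are a little off and sometimes report something else, mostly with a low value. They report only what shows in the picture. A call takes as long as a camera call. They do not tell look-alikes from the thing itself.
- robot.regions_of(camera, name): "mask" (420x560 bool, what is visible of it) and "rect" ([centre column, centre row, width, height] as shares, 0 to 1, of the picture: columns of its width, rows of its height, round what is visible of it).
- robot.mark_of(camera, name): "position" ([row, column] as shares, 0 to 1, of the picture: columns of its width, rows of its height: a listed point, or the origin of a listed thing).
The state is a dict: "t": time; "joint_positions": joint angles; "joint_velocities": joint speeds; "effort": joint torques, N m; "tool_pos": TCP position; "eef_rot": TCP orientation; "force": force on the tool from outside, world axes, zero at the start; "wrist_torque": the same for the moment, N m; "finger_gap": opening from 0.0 (shut) to 1.0 (fully open).
Only numpy, scipy, OpenCV 4.12 (cv2) and the standard library are available. Lean on these libraries where they do the work, as an engineer would, in place of code of your own. Each camera call takes 0.05 s, during which the arm holds its last target. There are 200 camera calls.

## Working session

There is one attempt and no reset: what is moved stays moved. The work goes in short steps, Python scripts to look and compute and a tool call to move; the robot and the scene stay as the last step left them, time stands still between calls to the robot, and variables do not carry over. Pictures are saved under pics/ and viewed, about 8 in all and at most 12, crops included, and the job is handed in when it is done.

Besides the shell and the picture viewer there is one more tool, called as a command line: name --argument value ..., lists and objects as JSON in quotes. play_rows: Moves the arm, as the interface text tells. Its arguments: {"type":"object","properties":{"delta_pos":{"type":"array"},"twist":{"type":"array"},"jaw":{"type":"array"}},"required":["delta_pos","twist","jaw"]}

```bash
ls; mkdir -p pics; cat > h.py <<'E'
import numpy as np, cv2
from scipy.spatial.transform import Rotation as R
from station import robot
def quat(q): return R.from_quat([q[1],q[2],q[3],q[0]]).as_matrix()
def cam(c):
    f=210/np.tan(np.radians(c["fov_y"])/2)
    a=np.array(c["attitude"],float)
    M=a if a.shape==(3,3) else quat(a)
    return f,c["cx"],c["cy"],c["k1"],np.array(c["eye"],float),M
def wristcam(c,s):
    T=np.eye(4);T[:3,:3]=quat(s["eef_rot"]);T[:3,3]=s["tool_pos"]
    T=T@np.array(c["mount"]); c=dict(c);c["eye"]=T[:3,3];c["attitude"]=T[:3,:3];return c
def ray(c,u,v):
    f,cx,cy,k,e,M=cam(c)
    d=np.array([(u-cx)/f,(v-cy)/f]);p=d.copy()
    for _ in range(20): p=d/(1+k*(p@p))
    return e,M@np.array([p[0],p[1],1])
def onplane(c,u,v,z):
    e,d=ray(c,u,v);return e+d*(z-e[2])/d[2]
def proj(c,P):
    f,cx,cy,k,e,M=cam(c)
    q=(np.atleast_2d(P)-e)@M;p=q[:,:2]/q[:,2:]
    p=p*(1+k*(p**2).sum(1,keepdims=True));return p*f+[cx,cy]
def save(n,c,img=None): cv2.imwrite(f"pics/{n}.png",cv2.cvtColor(c["color"] if img is None else img,cv2.COLOR_RGB2BGR))
E
python3 - <<'E'
from h import *
s=robot.sense();print({k:np.round(v,3) for k,v in s.items()})
for n in("top","scene"):
    c=robot.capture(n);save(n+"0",c);print(n,c["fov_y"],c["cx"],c["cy"],c["k1"],c["eye"],c["attitude"])
    np.save(n+"0.npy",c,allow_pickle=True)
    for o in("paperweight","plinth","coin_tin","bell","glasses","torch","key_dish","mail"):
        print(o,[(round(r["conf"],2),np.round(np.array(r["rect"])*[560,420,560,420])) for r in robot.regions_of(n,o)][:3],
         [(round(r["conf"],2),np.round(onplane(c,r["position"][1]*560,r["position"][0]*420,30 if o=="paperweight" else 0))) for r in robot.mark_of(n,o)][:3])
E
```

```text
pics
{'t': np.float64(0.0), 'joint_positions': array([ 1.216,  0.131,  1.489, -0.   ,  1.523, -0.085]), 'joint_velocities': array([-0.001,  0.   , -0.001, -0.001,  0.   , -0.001]), 'effort': array([-0.0000e+00, -5.6939e+01, -5.0055e+01, -0.0000e+00,  1.5000e-02,
       -0.0000e+00]), 'tool_pos': array([159.728, 577.784, 230.259]), 'eef_rot': array([-0.   ,  0.135,  0.991, -0.001]), 'force': array([ 0.542, -0.205, -0.001]), 'wrist_torque': array([ 0.01 , -0.039,  0.021]), 'finger_gap': np.float64(1.0)}
top 54.43095923756747 277.71841742377194 206.32787130864034 -0.036945564705048145 [ 404.02267027   -3.65301345 1063.8179862 ] [ 0.03242329 -0.70168792  0.71030094 -0.04533616]
paperweight [(0.76, array([280., 205.,  19.,  23.]))] [(0.72, array([513., -34.,  30.]))]
plinth [(0.72, array([336., 137.,  41.,  46.])), (0.71, array([277., 199.,  36.,  35.])), (0.65, array([256., 263.,  36.,  39.]))] [(0.92, array([380.,  36.,   0.])), (0.9, array([ 353., -115.,    0.])), (0.68, array([693., -46.,   0.]))]
coin_tin [(0.69, array([288., 137.,  28.,  32.])), (0.44, array([221., 189.,  14.,  52.]
[... 1061 characters left out ...]
rray([308., 184.,  29.,  29.]))] [(0.87, array([374.,  34.,   0.])), (0.85, array([548., -24.,   0.])), (0.74, array([ 368., -119.,    0.]))]
coin_tin [(0.97, array([249., 256.,  32.,  42.])), (0.37, array([223., 203.,  29.,  16.]))] [(0.86, array([702., -46.,   0.]))]
bell [(0.74, array([223., 204.,  27.,  17.]))] [(0.54, array([ 536., -169.,    0.]))]
glasses [(0.63, array([328., 241.,  16.,  43.]))] [(0.61, array([570., 135.,   0.]))]
torch [(0.76, array([431., 204.,  30.,  24.]))] [(0.65, array([359., 384.,   0.]))]
key_dish [(0.9, array([167., 159.,  33.,  27.]))] [(0.81, array([ 376., -421.,    0.]))]
mail [(0.64, array([117., 199.,  93.,  49.]))] [(0.64, array([ 583., -493.,    0.]))]
```

```bash
python3 - <<'E'
from h import *
a=np.load("top0.npy",allow_pickle=True).item()["color"];b=np.load("scene0.npy",allow_pickle=True).item()["color"]
A=cv2.resize(a[90:310,180:380],None,fx=2,fy=2,interpolation=3)
B=cv2.resize(b[130:350,160:360],None,fx=2,fy=2,interpolation=3)
save("crop0",None,np.hstack([A,B[:440]]))
E
```

```text
(no output)
```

View pics/crop0.png

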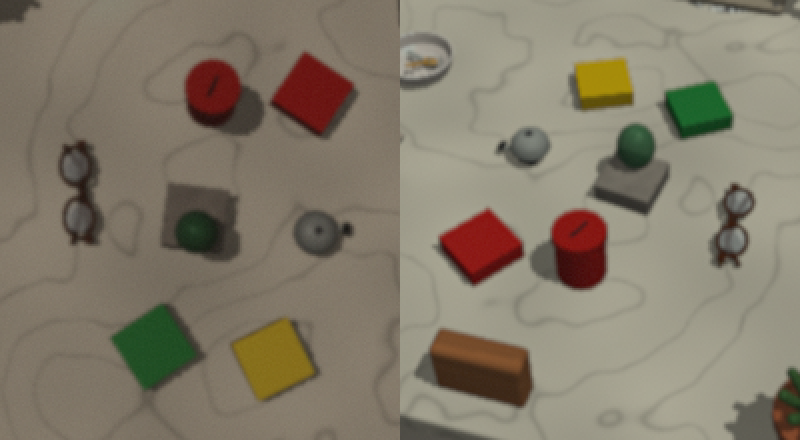

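The top view shows the grey plinth at about (278,199) px with the egg at (280,205). The look-alikes are green (256,263), yellow (316,268) and red (336,137) blocks, and I choose the grey one. Next is a close look with the wrist camera.

```bash
python3 - <<'E'
from h import *
s=robot.sense();c=robot.capture("wrist");print(np.round(c["mount"],3),c["fov_y"],c["k1"])
M=quat(s["eef_rot"]);print(np.round(M,3))
t=np.load("top0.npy",allow_pickle=True).item()
print("plinth",onplane(t,278,199,25),"egg",onplane(t,280,205,60))
print((M.T@(np.array([440,-20,230])-s["tool_pos"])))
E
```

```text
[[ 1.00000e-03 -9.53000e-01 -3.03000e-01  7.71880e+01]
 [ 1.00000e+00  1.00000e-03 -0.00000e+00  2.08000e-01]
 [ 1.00000e-03 -3.03000e-01  9.53000e-01 -1.43029e+02]
 [ 0.00000e+00  0.00000e+00  0.00000e+00  1.00000e+00]] 66.4418576922028 -0.007301958278029828
[[-0.964  0.267 -0.   ]
 [ 0.267  0.964 -0.   ]
 [ 0.    -0.    -1.   ]]
plinth [537.57811705 -24.38345626  25.        ] egg [518.05661849 -28.43683817  60.        ]
[-429.44159333 -501.99364412    1.30916544]
```

play_rows --delta_pos '[[-26,-32,0],[-26,-32,0],[-26,-32,0],[-26,-32,0],[-26,-32,0],[-26,-32,0],[-26,-32,0],[-26,-32,0]]' --twist '[[0,0,0],[0,0,0],[0,0,0],[0,0,0],[0,0,0],[0,0,0],[0,0,0],[0,0,0]]' --jaw '[255,255,255,255,255,255,255,255]'

```text
t: 2.42
tool_pos: [290.5, 274.7, 226.7]
eef_rot: [-0.001, 0.129, 0.992, -0.002]
force: [2.1, 0.2, 0.2]
finger_gap: 0.002
```

play_rows --delta_pos '[[-26,-32,0],[-26,-32,0],[-26,-32,0],[-26,-32,0],[-26,-32,0],[-26,-32,0],[-26,-32,0],[-26,-32,0]]' --twist '[[0,0,0],[0,0,0],[0,0,0],[0,0,0],[0,0,0],[0,0,0],[0,0,0],[0,0,0]]' --jaw '[255,255,255,255,255,255,255,255]'

```text
t: 3.08
tool_pos: [425.2, -30.8, 230.6]
eef_rot: [0.005, 0.128, 0.992, -0.0]
force: [0.5, 1.0, -0.3]
finger_gap: -0.003
```

play_rows --delta_pos '[[0,0,5],[0,0,5],[0,0,5],[0,0,5],[0,0,5],[0,0,5],[0,0,0],[0,0,0]]' --twist '[[0,0,-0.11],[0,0,-0.11],[0,0,-0.11],[0,0,-0.11],[0,0,0],[0,0,0],[0,0,0],[0,0,0]]' --jaw '[255,255,255,255,255,255,255,255]'

```text
t: 3.75
tool_pos: [428.1, -41.9, 200.2]
eef_rot: [0.006, -0.089, 0.996, -0.003]
force: [0.5, -0.6, -0.5]
finger_gap: -0.003
```

```bash
cat > look.py <<'E'
from h import *
import sys
n=sys.argv[1]
s=robot.sense();c=wristcam(robot.capture("wrist"),s);np.save(n+".npy",dict(c=c,s=s),allow_pickle=True);save(n,c)
M=quat(s["eef_rot"]);print("t",s["t"],"tcp",np.round(s["tool_pos"],1),"force",np.round(s["force"],1),"xax",np.round(M[:,0],3),"zax",np.round(M[:,2],3))
for o in("paperweight","plinth"):
    for r in robot.regions_of("wrist",o)[:2]: print(o,round(r["conf"],2),np.round(np.array(r["rect"])*[560,420,560,420],1))
    for r in robot.mark_of("wrist",o)[:2]:
        p=np.array(r["position"])*[420,560];print(o,"mark",round(r["conf"],2),p.round(1),onplane(c,p[1],p[0],30 if o=="paperweight" else 0).round(1))
E
python3 look.py w1
```

```text
t 3.75 tcp [428.1 -41.9 200.2] force [ 0.5 -0.6 -0.5] xax [-0.984 -0.178 -0.011] zax [ 0.012 -0.005 -1.   ]
paperweight mark 0.49 [265.3 282.6] [518.7 -22.1  30. ]
plinth 0.84 [212.6  96.1 111.  107.2]
plinth 0.73 [363.2 142.9 102.8 109.2]
plinth mark 0.88 [143.7 358.6] [378.7  33.6   0. ]
plinth mark 0.83 [ 99.1 219.7] [ 360.5 -116.3    0. ]
```

View pics/w1.png

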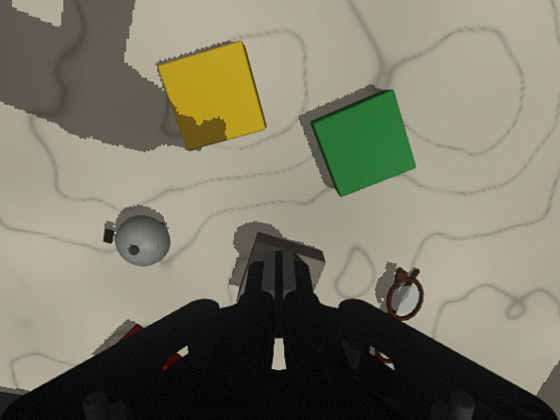

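```bash
python3 - <<'E'
from h import *
print(np.round(robot.sense()["joint_positions"],3))
E
```

```text
[-0.215 -0.346  1.986 -0.002  1.488 -1.967]
```

play_rows --delta_pos '[[0,0,0],[0,0,0],[0,0,0],[0,0,0],[0,0,0],[0,0,0],[0,0,0],[0,0,0]]' --twist '[[0,0,0.124],[0,0,0.124],[0,0,0.124],[0,0,0.124],[0,0,0.124],[0,0,0.124],[0,0,0.124],[0,0,0.124]]' --jaw '[255,255,255,255,255,255,255,255]'

```text
t: 4.67
tool_pos: [429.7, -41.6, 203.1]
eef_rot: [0.009, 0.399, 0.917, 0.001]
force: [-0.7, -0.6, 0.4]
finger_gap: -0.002
```

play_rows --delta_pos '[[0,0,0],[0,0,0],[0,0,0],[0,0,0],[0,0,0],[0,0,0],[0,0,0],[0,0,0]]' --twist '[[0,0,0.124],[0,0,0.124],[0,0,0.124],[0,0,0.124],[0,0,0.124],[0,0,0.124],[0,0,0.124],[0,0,0.124]]' --jaw '[255,255,255,255,255,255,255,255]'

```text
t: 5.33
tool_pos: [431.0, -41.3, 205.7]
eef_rot: [0.009, 0.79, 0.613, 0.006]
force: [-0.2, 0.4, -0.3]
finger_gap: 0.001
```

play_rows --delta_pos '[[0,0,0],[0,0,0],[0,0,0],[0,0,0],[0,0,0],[0,0,0],[0,0,0],[0,0,0]]' --twist '[[0,0,0.124],[0,0,0.124],[0,0,0.124],[0,0,0.124],[0,0,0.124],[0,0,0.124],[0,0,0.124],[0,0,0.124]]' --jaw '[255,255,255,255,255,255,255,255]'

```text
t: 6.0
tool_pos: [432.4, -40.9, 208.3]
eef_rot: [0.006, 0.987, 0.16, 0.012]
force: [-0.2, -0.5, -0.2]
finger_gap: 0.002
```

```bash
python3 look.py w2
```

```text
t 6.0 tcp [432.4 -40.9 208.3] force [-0.2 -0.5 -0.2] xax [0.949 0.315 0.021] zax [ 0.025 -0.007 -1.   ]
paperweight 0.72 [294.1  72.8 112.6 121.4]
paperweight 0.62 [288.3  97.4  62.4  72.4]
paperweight mark 0.87 [ 98.6 285.6] [517.6 -22.9  30. ]
plinth 0.88 [321.  261.8  76.1  75.6]
plinth 0.75 [496.8  12.7  47.   25.4]
plinth mark 0.87 [207.9 200.5] [375.7  30.7   0. ]
plinth mark 0.83 [ 78.1 293.7] [540.7 -25.1   0. ]
```

View pics/w2.png

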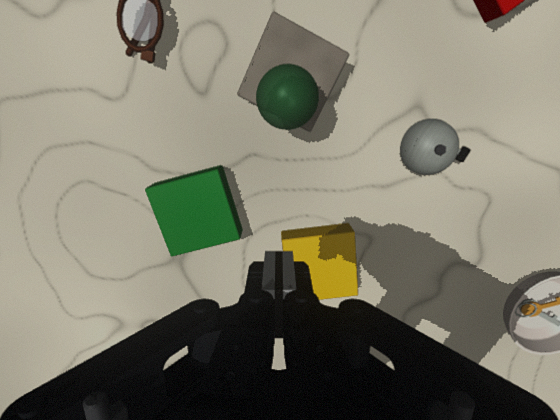

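The wrist view shows the egg at (288,97) px on the grey plinth. The plinth's top corners are at (272,12), (349,53) and (238,100), with the fourth behind the egg. The green (195,210) and yellow (320,262) blocks and the bell (430,147) are well clear.

```bash
cat > fit.py <<'E'
from h import *
from scipy.optimize import least_squares
th=np.linspace(0,2*np.pi,60,endpoint=False)
zz=np.linspace(0,64,33); t=np.where(zz<30,(30-zz)/30,(zz-30)/34)
rr=27*np.sqrt(np.clip(1-t**2,0,1)); rr[0]=10
EGG=np.array([[r*np.cos(a),r*np.sin(a),z] for r,z in zip(rr,zz) for a in th])
def eggmask(c,guess):
    a=cv2.GaussianBlur(c["color"],(3,3),0).astype(int)
    m=((a[...,1]>1.25*a[...,0])&(a[...,1]>a[...,2]*1.05)&(a[...,1]>25)).astype(np.uint8)
    n,l,st,ce=cv2.connectedComponentsWithStats(m)
    g=proj(c,[*guess,60])[0]
    i=1+np.argmin(np.hypot(*(ce[1:]-g).T)+1e4*(st[1:,4]<100))
    h=cv2.findContours((l==i).astype(np.uint8),0,2)[0]
    return cv2.convexHull(np.vstack(h)),st[i]
def cen(h): m=cv2.moments(h);return np.array([m["m10"]/m["m00"],m["m01"]/m["m00"]])
def egg(c,guess):
    h,st=eggmask(c,guess);k=cen(h)
    f=lambda p:cen(cv2.convexHull(proj(c,EGG+[p[0],p[1],30]).astype(np.float32)))-k
    s=least_squares(f,guess,diff_step=1e-3);p=s.x
    hm=cv2.convexHull(proj(c,EGG+[p[0],p[1],30]).astype(np.float32))
    return p,h,hm,cv2.boundingRect(h),cv2.boundingRect(hm)
def sq(p,z=30):
    a=p[2]+np.pi/4+np.arange(4)*np.pi/2
    return np.c_[p[0]+40*2**.5*np.cos(a),p[1]+40*2**.5*np.sin(a),np.full(4,z)]
E
python3 - <<'E'
from fit import *
d=np.load("w2.npy",allow_pickle=True).item();c=d["c"]
ck=np.array([[272,12],[349,53],[238,100]],float)
for u in ck: print(onplane(c,*u,30).round(1))
def f(p):
    q=proj(c,sq(p)); return np.concatenate([q[np.argmin(np.hypot(*(q-u).T))]-u for u in ck])
best=min((least_squares(f,[540,-25,y]) for y in np.linspace(0,1.5,7)),key=lambda r:r.cost)
pl=best.x;print("plinth",pl.round(2),"cost",best.cost)
p,h,hm,b,bm=egg(c,[518,-24]);print("egg",p.round(1),b,bm,"off",(p-pl[:2]).round(1))
im=c["color"].copy()
for z,col in((30,(255,0,0)),(0,(255,255,0))): cv2.polylines(im,[np.round(proj(c,sq(pl,z))).astype(int)],True,col,1)
cv2.polylines(im,[h],True,(255,0,255),1);cv2.polylines(im,[np.round(hm).astype(int)],True,(0,255,255),1)
save("fit2",None,cv2.resize(im[0:160,200:380],None,fx=4,fy=3.7))
np.save("pl.npy",pl)
E
```

```text
[583.5  12.3  30. ]
[574.2 -65.7  30. ]
[502.1  19.9  30. ]
plinth [ 5.3875e+02 -2.3190e+01 -1.0000e-01] cost 2.459743471299345
egg [517.5 -22.9] (257, 65, 61, 64) (255, 63, 64, 67) off [-21.2   0.3]
```

View pics/fit2.png

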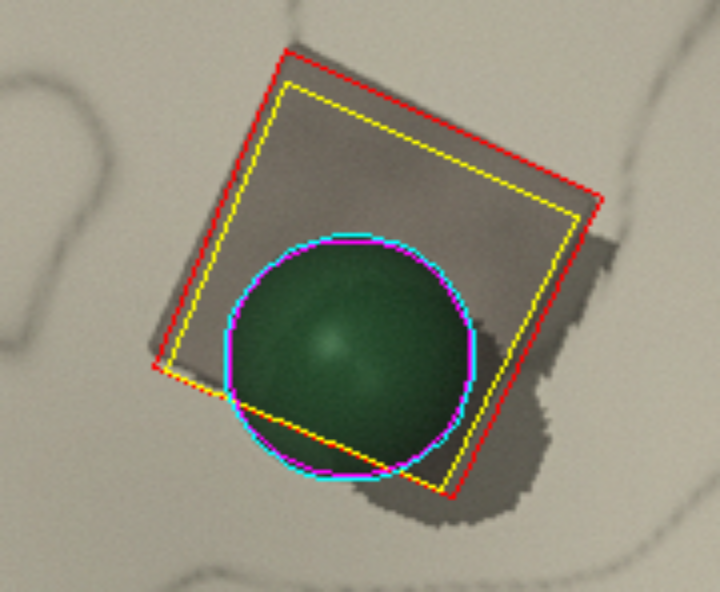

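The egg sits at (-21, 0) mm in world axes relative to the plinth centre. I'll line tool x up with world +X and come down behind the egg with the tips slightly open, so they act as a shallow cradle and do not pinch.

play_rows --delta_pos '[[0,0,0],[0,0,0],[0,0,0],[4.5,-3.6,20],[4.5,-3.6,20],[4.5,-3.6,20],[4.5,-3.6,20],[4.5,-3.6,20]]' --twist '[[0,0,0.107],[0,0,0.107],[0,0,0.107],[0,-0.025,0],[0.007,0,0],[0,0,0],[0,0,0],[0,0,0]]' --jaw '[210,210,210,210,210,210,210,210]'

```text
t: 6.92
tool_pos: [460.7, -23.9, 111.8]
eef_rot: [0.002, 1.0, 0.011, 0.006]
force: [0.2, -0.6, 0.8]
finger_gap: 0.178
```

```bash
cat > m.py <<'E'
from fit import *
import sys
n=sys.argv[1]
s=robot.sense();c=wristcam(robot.capture("wrist"),s);np.save(n+".npy",dict(c=c,s=s),allow_pickle=True)
M=quat(s["eef_rot"]);print("t",round(s["t"],2),"tcp",np.round(s["tool_pos"],1),"force",np.round(s["force"],1),"gap",round(s["finger_gap"],3));print(M.round(3))
pl=np.load("pl.npy");g=[float(v) for v in sys.argv[2:4]]
p,h,hm,b,bm=egg(c,g);print("egg",p.round(1),b,bm,"off",(p-pl[:2]).round(1))
im=c["color"].copy();cv2.polylines(im,[np.round(proj(c,sq(pl))).astype(int)],True,(255,0,0),1)
cv2.polylines(im,[np.round(hm).astype(int)],True,(0,255,255),1);save(n,None,im)
E
python3 m.py w3 518 -23
```

```text
t 6.92 tcp [460.7 -23.9 111.8] force [ 0.2 -0.6  0.8] gap 0.178
[[ 1.     0.021  0.012]
 [ 0.021 -1.    -0.003]
 [ 0.011  0.004 -1.   ]]
egg [517.2 -22.8] (234, 96, 90, 91) (232, 94, 92, 94) off [-21.5   0.3]
```

View pics/w3.png

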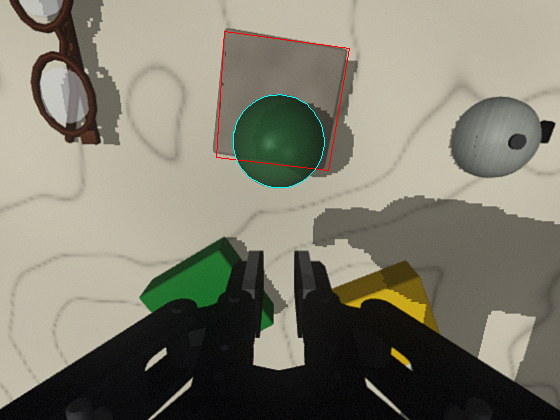

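play_rows --delta_pos '[[0,-0.5,9],[0,-0.5,9],[0,0,9],[0,0,9],[0,0,9],[0,0,9],[0,0,8],[0,0,4]]' --twist '[[0.003,-0.012,0],[0,0,0.01],[0,0,0.01],[0,0,0],[0,0,0],[0,0,0],[0,0,0],[0,0,0]]' --jaw '[210,210,210,210,210,210,210,210]'

```text
t: 7.63
tool_pos: [458.2, -22.2, 37.7]
eef_rot: [-0.0, 1.0, 0.005, -0.003]
force: [-0.2, -0.4, -0.1]
finger_gap: 0.177
```

```bash
python3 m.py w4 517 -23
```

```text
t 7.63 tcp [458.2 -22.2  37.7] force [-0.2 -0.4 -0.1] gap 0.177
[[ 1.     0.009 -0.005]
 [ 0.009 -1.     0.   ]
 [-0.005 -0.    -1.   ]]
egg [517.  -22.7] (207, 80, 150, 152) (206, 79, 151, 153) off [-21.7   0.4]
```

play_rows --delta_pos '[[0,0,-4],[0,0,-4],[3,0,0],[3,0,0],[3,0,0],[2,0,0],[0,0,0],[0,0,0]]' --twist '[[0,0,0],[0,0.005,0],[0,0,0],[0,0,0],[0,0,0],[0,0,0],[0,0,0],[0,0,0]]' --jaw '[210,210,210,210,210,210,210,210]'

```text
t: 8.35
tool_pos: [472.3, -22.4, 48.5]
eef_rot: [0.0, 1.0, 0.005, 0.002]
force: [-1.2, -0.3, -0.9]
finger_gap: 0.176
```

```bash
python3 m.py w5 517 -23
```

```text
t 8.35 tcp [472.3 -22.4  48.5] force [-1.2 -0.3 -0.9] gap 0.176
[[ 1.     0.01   0.003]
 [ 0.01  -1.    -0.   ]
 [ 0.003  0.    -1.   ]]
egg [516.9 -22.7] (215, 120, 132, 134) (214, 119, 133, 135) off [-21.8   0.5]
```

play_rows --delta_pos '[[1,0,0],[1,0,0],[1,0,0],[1,0,0],[1,0,0],[1,0,0],[1,0,0],[1,0,0]]' --twist '[[0,0,0],[0,0,0],[0,0,0],[0,0,0],[0,0,0],[0,0,0],[0,0,0],[0,0,0]]' --jaw '[210,210,210,210,210,210,210,210]'

```text
t: 9.07
tool_pos: [480.2, -22.2, 47.9]
eef_rot: [-0.0, 1.0, 0.005, 0.001]
force: [0.3, -0.2, -0.1]
finger_gap: 0.179
```

```bash
python3 m.py w6 517 -23
```

```text
t 9.07 tcp [480.2 -22.2  47.9] force [ 0.3 -0.2 -0.1] gap 0.179
[[ 1.     0.009  0.002]
 [ 0.009 -1.     0.   ]
 [ 0.002 -0.    -1.   ]]
egg [516.7 -22.8] (216, 141, 130, 132) (215, 139, 131, 135) off [-22.    0.4]
```

play_rows --delta_pos '[[0.8,0,0],[0.8,0,0],[0.8,0,0],[0.8,0,0],[0.8,0,0],[0.8,0,0],[0.8,0,0],[0.8,0,0]]' --twist '[[0,0,0],[0,0,0],[0,0,0],[0,0,0],[0,0,0],[0,0,0],[0,0,0],[0,0,0]]' --jaw '[210,210,210,210,210,210,210,210]'

```text
t: 9.78
tool_pos: [486.5, -22.2, 47.7]
eef_rot: [-0.0, 1.0, 0.005, 0.0]
force: [-1.0, -0.4, 0.1]
finger_gap: 0.177
```

```bash
python3 m.py w7 519 -23
```

```text
t 9.78 tcp [486.5 -22.2  47.7] force [-1.  -0.4  0.1] gap 0.177
[[ 1.     0.009  0.   ]
 [ 0.009 -1.     0.   ]
 [ 0.    -0.    -1.   ]]
egg [522.5 -21.8] (214, 142, 130, 132) (213, 141, 131, 134) off [-16.2   1.4]
```

View pics/w7.png

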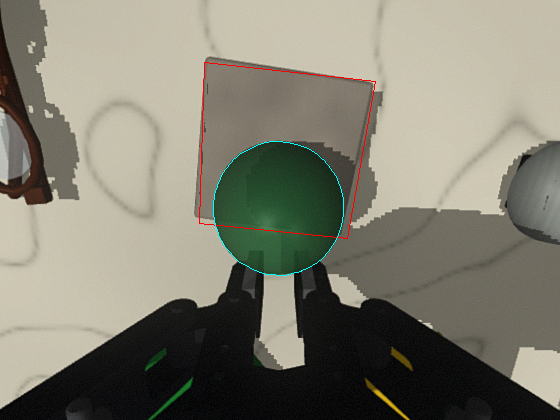

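```bash
cat > plf.py <<'E'
from fit import *
from scipy.optimize import minimize
def plfit(c,p0):
    g=cv2.GaussianBlur(cv2.cvtColor(c["color"],cv2.COLOR_RGB2GRAY),(0,0),1.2).astype(np.float32)
    h,_=eggmask(c,p0[3:5]);m=np.zeros(g.shape,np.uint8);cv2.fillPoly(m,[h],1);m=cv2.dilate(m,np.ones((9,9)))
    def edges(p,sc):
        a=p[2]+np.arange(4)*np.pi/2;u=np.linspace(-36,36,60)
        return np.vstack([np.c_[p[0]+sc*np.cos(x)-u*np.sin(x),p[1]+sc*np.sin(x)+u*np.cos(x),0*u+30] for x in a])
    def cost(p):
        v=[]
        for d in(-1,1):
            q=proj(c,edges(p,40+d)).astype(np.float32)
            v.append(cv2.remap(g,q[:,:1],q[:,1:],1)[:,0])
        q=proj(c,edges(p,40)).round().astype(int)
        ok=(q[:,0]>0)&(q[:,0]<559)&(q[:,1]>0)&(q[:,1]<330);ok[ok]=m[q[ok,1],q[ok,0]]==0
        w=np.clip(v[1]-v[0],0,25)   # outside brighter
        return -w[ok].sum()/240
    best=None
    for dx in(-3,0,3):
        for dy in(-3,0,3):
            r=minimize(cost,np.array(p0[:3])+[dx,dy,0],method="Nelder-Mead",options=dict(initial_simplex=np.array(p0[:3])+[dx,dy,0]+np.array([[0,0,0],[1.5,0,0],[0,1.5,0],[0,0,.03]])))
            if best is None or r.fun<best.fun: best=r
    return best.x,best.fun
E
python3 - <<'E'
from plf import *
pl=np.load("pl.npy")
for n,e in(("w2",[517.5,-23]),("w3",[517,-23]),("w4",[517,-23]),("w5",[517,-23]),("w6",[517,-23]),("w7",[522.5,-22])):
    c=np.load(n+".npy",allow_pickle=True).item()["c"]
    x,f=plfit(c,[*pl,*e]);p=egg(c,e)[0];print(n,x.round(2),round(f,2),"off",(p-x[:2]).round(1))
    if n in("w4","w7"):
        im=c["color"].copy();cv2.polylines(im,[np.round(proj(c,sq(x))).astype(int)],True,(255,0,0),1);save("fit"+n,None,im)
a=cv2.imread("pics/fitw4.png")[:300,120:440];b=cv2.imread("pics/fitw7.png")[:300,120:440]
cv2.imwrite("pics/fit47.png",np.hstack([a,b]))
E
```

```text
w2 [ 5.3996e+02 -2.2130e+01 -1.5000e-01] -17.31 off [-22.4  -0.8]
w3 [ 5.3982e+02 -2.1950e+01 -1.4000e-01] -17.7 off [-22.6  -0.9]
w4 [ 5.3906e+02 -2.1610e+01 -1.4000e-01] -10.68 off [-22.1  -1.1]
w5 [ 5.4101e+02 -2.2000e+01 -1.3000e-01] -16.19 off [-24.1  -0.7]
w6 [ 5.4114e+02 -2.2050e+01 -1.3000e-01] -16.16 off [-24.4  -0.7]
w7 [ 5.410e+02 -2.205e+01 -1.300e-01] -16.38 off [-18.5   0.3]
```

View pics/fit47.png

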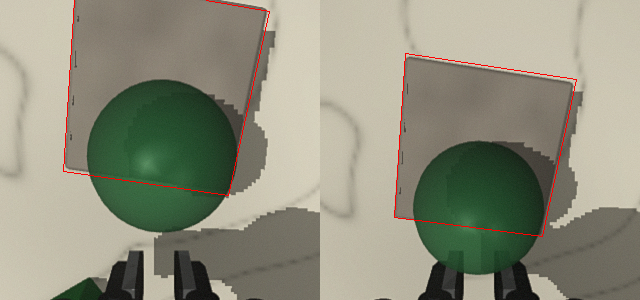

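```bash
sed -i 's/40+d/p[3]+d/; s/edges(p,40)/edges(p,p[3])/; s/+\[dx,dy,0\]/+[dx,dy,0]/g' plf.py
python3 - <<'E'
s=open("plf.py").read()
i=s.index("            r=minimize");j=s.index("            if best")
s=s[:i]+"""            x0=np.array([p0[0]+dx,p0[1]+dy,p0[2],39.3])
            r=minimize(cost,x0,method="Nelder-Mead",options=dict(initial_simplex=x0+np.vstack([np.zeros(4),np.diag([1.5,1.5,.03,.8])])))
"""+s[j:]
open("plf.py","w").write(s)
E
cat > q.py <<'E'
from plf import *
import sys
def rep(n,c,e):
    x,f=plfit(c,[540,-22,-.135,*e]);p=egg(c,e)[0]
    o=p-x[:2];print(n,"plinth",x.round(2),round(f,1),"egg",p.round(1),"OFF",o.round(1));return x,p
if __name__=="__main__":
    n=sys.argv[1];e=[float(v) for v in sys.argv[2:4]]
    s=robot.sense();c=wristcam(robot.capture("wrist"),s);np.save(n+".npy",dict(c=c,s=s),allow_pickle=True)
    M=quat(s["eef_rot"]);print("t",round(s["t"],2),"tcp",np.round(s["tool_pos"],1),"force",np.round(s["force"],1),"xy",M[1,0].round(3),"z",M[:,2].round(3))
    x,p=rep(n,c,e)
    im=c["color"].copy();q=sq(x);q[:,:2]=x[:2]+(q[:,:2]-x[:2])*x[3]/40
    cv2.polylines(im,[np.round(proj(c,q)).astype(int)],True,(255,0,0),1);save(n,None,im)
E
python3 - <<'E'
from q import *
for n,e in(("w2",[517.5,-23]),("w3",[517,-23]),("w5",[517,-23]),("w6",[517,-23]),("w7",[522.5,-22])):
    rep(n,np.load(n+".npy",allow_pickle=True).item()["c"],e)
E
```

```text
w2 plinth [ 5.3998e+02 -2.2090e+01 -1.5000e-01  4.0030e+01] -17.3 egg [517.5 -22.9] OFF [-22.4  -0.8]
w3 plinth [ 5.3999e+02 -2.1540e+01 -1.5000e-01  4.0430e+01] -17.8 egg [517.2 -22.8] OFF [-22.8  -1.3]
w5 plinth [ 5.4094e+02 -2.2380e+01 -1.3000e-01  3.9710e+01] -16.2 egg [516.9 -22.7] OFF [-24.   -0.4]
w6 plinth [ 5.4016e+02 -2.1480e+01 -1.3000e-01  4.0430e+01] -16.2 egg [516.7 -22.8] OFF [-23.4  -1.3]
w7 plinth [ 5.4103e+02 -2.1980e+01 -1.3000e-01  4.0020e+01] -16.4 egg [522.5 -21.8] OFF [-18.5   0.2]
```

play_rows --delta_pos '[[0.9,0,0],[0.9,0,0],[0.9,0,0],[0.9,0,0],[0.9,0,0],[0.9,0,0],[0.9,0,0],[0.9,0,0]]' --twist '[[0,0,0],[0,0,0],[0,0,0],[0,0,0],[0,0,0],[0,0,0],[0,0,0],[0,0,0]]' --jaw '[210,210,210,210,210,210,210,210]'

```text
t: 10.5
tool_pos: [494.5, -22.1, 47.7]
eef_rot: [-0.0, 1.0, 0.005, 0.0]
force: [-1.6, -0.0, 1.0]
finger_gap: 0.178
```

```bash
python3 q.py w8 530 -22
```

```text
t 10.5 tcp [494.5 -22.1  47.7] force [-1.6 -0.   1. ] xy 0.01 z [ 0.  0. -1.]
w8 plinth [ 5.3952e+02 -2.1840e+01 -1.3000e-01  3.9870e+01] -17.6 egg [530.5 -21.5] OFF [-9.   0.3]
```

play_rows --delta_pos '[[0.9,0,0],[0.9,0,0],[0.9,0,0],[0.9,0,0],[0.9,0,0],[0.9,0,0],[0.9,0,0],[0.9,0,0]]' --twist '[[0,0,0],[0,0,0],[0,0,0],[0,0,0],[0,0,0],[0,0,0],[0,0,0],[0,0,0]]' --jaw '[210,210,210,210,210,210,210,210]'

```text
t: 11.22
tool_pos: [502.5, -22.0, 47.7]
eef_rot: [-0.0, 1.0, 0.005, 0.0]
force: [-1.4, 1.1, 1.1]
finger_gap: 0.173
```

```bash
python3 q.py w9 538 -22
```

```text
t 11.22 tcp [502.5 -22.   47.7] force [-1.4  1.1  1.1] xy 0.009 z [ 0.  0. -1.]
w9 plinth [ 5.4009e+02 -2.2090e+01 -1.4000e-01  3.9540e+01] -18.6 egg [538.5 -21.4] OFF [-1.6  0.7]
```

play_rows --delta_pos '[[-0.4,0,0],[-0.6,0,0],[-1,0,0],[-2,0,0],[-3,0,0],[-3,0,0],[-3,0,0],[0,0,0]]' --twist '[[0,0,0],[0,0,0],[0,0,0],[0,0,0],[0,0,0],[0,0,0],[0,0,0],[0,0,0]]' --jaw '[210,210,210,210,210,210,210,210]'

```text
t: 11.93
tool_pos: [488.9, -22.1, 47.7]
eef_rot: [-0.0, 1.0, 0.005, 0.001]
force: [0.1, -0.6, 0.1]
finger_gap: 0.18
```

```bash
python3 q.py w10 538 -22
```

```text
t 11.93 tcp [488.9 -22.1  47.7] force [ 0.1 -0.6  0.1] xy 0.01 z [ 0.002  0.    -1.   ]
w10 plinth [ 5.4017e+02 -2.1260e+01 -1.3000e-01  4.0470e+01] -18.2 egg [538.8 -21.3] OFF [-1.4 -0.1]
```

View pics/w10.png

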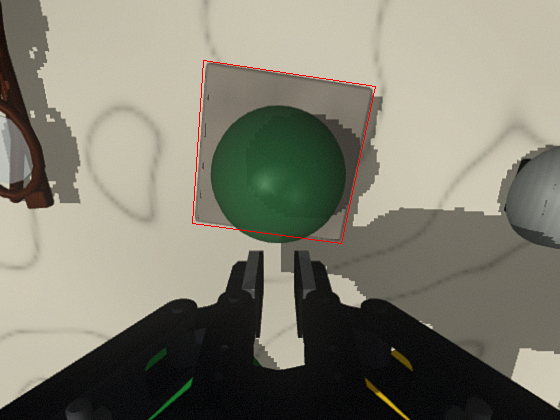

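The egg at (278,174) px stands upright in the middle of the plinth, measured offset (-1.4, -0.1) mm. I'll withdraw and check from other viewpoints.

play_rows --delta_pos '[[-5,0,0],[-8,0,0],[-8,0,0],[-5,0,-15],[0,0,-25],[0,0,-25],[0,0,-25],[0,0,0]]' --twist '[[0,0,0],[0,0,0],[0,0,0],[0,0,0],[0,0,0],[0,0,0],[0,0,0],[0,0,0]]' --jaw '[210,210,210,210,210,210,210,210]'

```text
t: 12.65
tool_pos: [454.2, -21.9, 137.7]
eef_rot: [-0.001, 1.0, 0.005, -0.003]
force: [0.6, -0.2, 1.0]
finger_gap: 0.18
```

```bash
python3 q.py w11 538.5 -21.5; python3 - <<'E'
from q import *
t=np.load("top0.npy",allow_pickle=True).item()
rep("top before",t,[517,-23])
c=robot.capture("top");save("top1",c);rep("top",c,[538,-22])
c=robot.capture("scene");save("scene1",c)
p=egg(c,[538,-22]);print("scene egg",p[0].round(1),p[3:])
p0=egg(np.load("scene0.npy",allow_pickle=True).item(),[517,-23]);print("scene egg before",p0[0].round(1),p0[3:])
E
```

```text
t 12.65 tcp [454.2 -21.9 137.7] force [ 0.6 -0.2  1. ] xy 0.009 z [-0.006  0.001 -1.   ]
w11 plinth [ 5.4117e+02 -2.1980e+01 -1.3000e-01  4.0090e+01] -22.9 egg [539.2 -21.4] OFF [-1.9  0.6]
top before plinth [ 5.3249e+02 -2.8320e+01 -8.0000e-02  4.6480e+01] -7.6 egg [517.  -23.1] OFF [-15.5   5.2]
top plinth [ 5.481e+02 -3.778e+01 -1.800e-01  3.738e+01] -3.8 egg [375.9  27.4] OFF [-172.2   65.2]
scene egg [539.6 -22.1] ((267, 198, 18, 21), (265, 197, 21, 23))
scene egg before [517.7 -23. ] ((270, 193, 17, 20), (267, 191, 21, 23))
```

play_rows --delta_pos '[[0,0,-25],[0,0,-25],[-5,0,-25],[-10,0,-20],[-15,0,0],[-15,0,0],[-10,0,0],[0,0,0]]' --twist '[[0,0,0],[0,0,0],[0,0,0],[0,0,0],[0,0,0],[0,0,0],[0,0,0],[0,0,0]]' --jaw '[210,210,210,210,210,210,210,210]'

```text
t: 13.47
tool_pos: [388.0, -21.1, 219.5]
eef_rot: [-0.003, 1.0, 0.005, -0.018]
force: [0.7, 0.0, -0.7]
finger_gap: 0.18
```

```bash
python3 q.py w12 539 -21.5; python3 - <<'E'
from h import *
c=robot.capture("scene");a=cv2.resize(c["color"][130:330,160:360],None,fx=2,fy=2,interpolation=3)
w=np.load("w12.npy",allow_pickle=True).item()["c"]["color"]
save("final",None,np.hstack([a,w[:400,90:490]]))
E
```

```text
t 13.47 tcp [388.  -21.1 219.5] force [ 0.7  0.  -0.7] xy 0.01 z [-0.035  0.006 -0.999]
w12 plinth [ 5.3746e+02 -2.1350e+01 -1.1000e-01  3.9980e+01] -12.4 egg [527.5 -21.6] OFF [-10.   -0.3]
```

View pics/final.png

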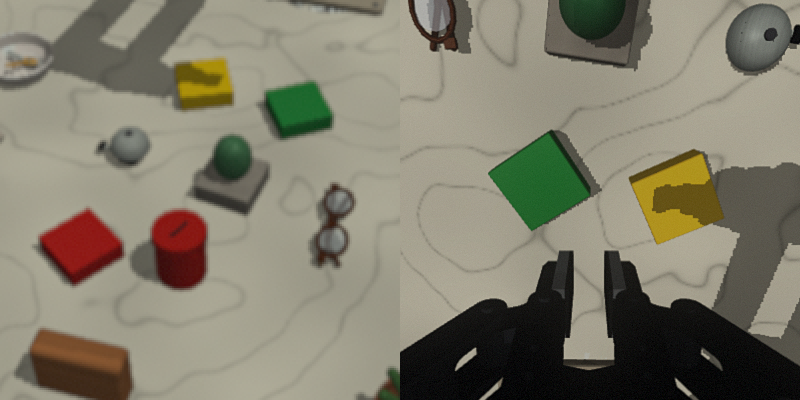

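The last wrist measurement is not valid because the egg is cut off by the picture's edge. The scene view shows the egg upright in the middle of the plinth and the bystanders where they were, so I'm handing in.

```bash
python3 -c "
from station import robot
print(robot.finish_job(), robot.sense()['t'])"
```

```text
the job is handed in; nothing more can be done
the job is handed in; nothing more can be done
```

I pushed the egg about 22 mm across the grey plinth in one slow sequence (about 10 mm/s), using the slightly open fingertips. There was no pinching, and the hand then backed off and moved well away. The job was handed in at roughly 14 s.

- **Position:** the last two valid wrist views put the egg at (-1.4, -0.1) and (-1.9, 0.6) mm from the plinth's centre. My estimate of the centre varies by about 1 mm between pictures. The scene camera agrees that the egg moved about 22 mm.
- **Upright and undisturbed:** the final scene picture shows the egg upright. By eye the other things in that view have not moved, and the plinth's fitted position stayed the same to within 1–2 mm. Force readings during the pushes stayed under 2 N.
- **Checks that failed:** the arm hid the egg from the top camera, so the top-view fit was meaningless. The last wrist measurement, (-10, -0.3) mm, came from a picture that cut off the egg, so I did not use it.

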